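# Change the pitch gear of a yarn-board winder

## Task

Set the yarn-board winder to its widest thread pitch: push its gear-change lever out of the near-left slot of the H-shaped gate, through the neutral cross-channel and fully home into the far-right slot (near, far, left and right as seen from the robot), without engaging either of the other two slots on the way. Only push the grip with the fingertips or the outside of the fingers, never pinch it, and leave the lever standing in its slot, still. Nothing else on the machine or the bench may be disturbed.

Things in the scene. Friction and masses are not known exactly. Their poses are not given: they have to be found in the camera images.
- winder: Fixed yarn-board winder, light grey enamel, bed 270 (x) x 600 mm (y). Origin: on the bench, straight below the middle of the H gate and the lever's pivot; z up, x away from its front ('far'), y to its left; turned up to 0.25 rad either way. Gearbox under the gate: x -120 to 130, y -137 to 118 mm, cover top 112 mm above the bench. Further left, headstock and winding board (see headstock).
- headstock (a point): Middle of the top of the winder's headstock, 184 mm above the bench, 168 mm left and 20 mm far of the gate's middle; the headstock spans y 143 to 193 mm of the winder. Left of it: a black 150 x 188 mm winding board 145 mm above the bench, a tailstock (top 171 mm) and, behind the board, a thread guide up to 175 mm; the machine ends at y 482 mm. Nothing here is to be touched.
- gate_middle (a point): Middle of the H gate on top of its 86 x 74 mm, 6 mm thick steel plate, 125 mm above the bench; axes as winder. Two lanes along x (left at y +16, right at y -16 mm, 13 mm wide, x -29 to +29 mm), joined by the neutral cross-channel along y (18 mm wide, x -9 to +9 mm). The four lane ends are the slots. The lever's 10 mm steel shaft runs in these openings.
- grip (a point): Middle of the lever's ivory plastic round grip (26 mm across at most, 25 mm up and down from here, bare shaft below), on the lever's axis 166 mm from the pivot; z points up along the lever. The pivot is 30 mm above the bench, below gate_middle. In the winder's frame, with c = cross, s = shift: x = 166 sin(s), y = -166 cos(s) sin(c), z = 30 + 166 cos(s) cos(c) mm.
- cross (a joint): Tilt of the lever across the lanes, rad: 0 in the middle, positive to the right (-y of the winder). 0.16 to 0.18 in the right lane (29 mm at the grip), as much negative in the left lane; stops at -0.182 and +0.182. Lanes can be changed only in neutral, with shift within about 0.04 of 0 (rounded corners guide it from 0.06). Friction holds it; about 2 N at the grip move it.
- shift (a joint): Tilt of the lever along the lanes, rad: 0 in neutral, positive away from the robot (+x of the winder). Stops at -0.245 (fully home in a near slot) and +0.245 (fully home in a far slot), 40 mm at the grip. Starts between -0.24 and -0.12. Beyond 0.15 either way a slot counts as engaged. Friction holds it, no spring or detent; about 3 N at the grip move it.
- brass_weight: Loose brass weight, 36 mm in diameter, 39 mm tall, standing on the far-right corner of the gearbox cover. Origin: centre of its underside. A bystander.
- bobbin: Loose wooden bobbin, 32 mm in diameter, 32 mm tall, standing on the near-left corner of the gearbox cover. Origin: centre of its underside. A bystander.
- steel_weight: Loose steel weight, 43 mm in diameter, 47 mm tall, on the bench to the right of the winder. Origin: centre of its underside. A bystander.
- dish: Loose shallow round steel dish, 116 mm in diameter, 14 mm tall, on the bench to the right. Origin: centre of its underside. A bystander.
- calculator: Loose pocket calculator, 155 x 85 x 17 mm, on the bench to the right. Origin: centre of its underside. A bystander.
- tweezers: Loose steel tweezers, 135 mm long, lying along the front ledge of the winder's bed, in front of the winding board, 36 mm above the bench. Origin: on the ledge at mid-length. A bystander.
- jar: Loose capped glass jar with amber contents, 74 mm in diameter, 116 mm tall, on the bench to the right and far. Origin: centre of its underside. A bystander.

How it is judged (in metres and radians):
On the way, in this order (a step that is already met when the one before it is completed fails the run):
1. the lever is drawn out of the near-left slot into neutral (value of joint shift between -0.06 and 0.06 rad).
2. the lever is moved across neutral into the right-hand lane (value of joint cross above 0.14 rad and value of joint shift between -0.1 and 0.1 rad).
3. the lever is fully home in the far-right slot (value of joint cross above 0.14 rad and value of joint shift above 0.22 rad), for 0.2 s.
At the end, for the whole second after the job is handed in: The lever stands still in the far-right slot: joint cross above 0.14 rad and joint shift above 0.22 rad (within about 4 mm at the grip of its 0.245 stop); all seven loose bystanders are within 15 mm of where they started (all of step 3 and value of joint shift below 0.26 rad and value of joint cross below 0.2 rad and velocity of joint cross between -0.05 and 0.05 rad/s and velocity of joint shift between -0.05 and 0.05 rad/s and distance of each of brass_weight, bobbin, steel_weight, dish, calculator, tweezers, jar from where it was at the start of the episode below 0.015 m); the robot touches nothing.
It fails at once if another slot (far-left or near-right) is engaged ((value of joint cross below 0 rad and value of joint shift above 0.15 rad) or (value of joint cross above 0 rad and value of joint shift below -0.15 rad)).
It fails at once if the grip is pinched: fingers press on two opposite sides of it at once ((contact force between the fingers and shift_c1 above 1 N and contact force between the fingers and shift_c2 above 1 N) or (contact force between the fingers and shift_c3 above 1 N and contact force between the fingers and shift_c4 above 1 N)).
It fails at once if a loose bystander is moved or lifted (distance of any of brass_weight, bobbin, steel_weight, dish, calculator, tweezers, jar from where it was at the start of the episode above 0.02 m).
It also fails if it takes over 45 s, if anything falls off the work surface, if the arm or the gripper's body presses on something with over 40 N, if the wrist force passes 120 N, or if a joint passes its speed limit or range.

## Robot

A 6-joint arm with a two-finger parallel gripper is mounted at the origin on the work surface. World frame = base frame: x ahead of the robot, y to its left, z up, the work surface at z = 0. Lengths are in mm, angles in rad, forces in N, time in s.
With the tool pointing down it reaches from about 250 to 800 mm from the base axis. Payload 8.5 kg.
Tool frame: the origin (TCP) lies between the finger pads; the fingertips stand bot.tcp_to_tips ahead of it and the grasp point (between the pads) lies 11 mm behind it (bot.tcp_to_tips is the distance from the TCP to the fingertips, in mm); z points along the fingers, y is the direction in which the jaws open and shut (so a half turn about z gives the same grasp; the last joint's range is limited). The gripper opens to 85 mm and grips with 20 to 120 N. Pads are 22 mm wide; open, the fingers measure 114 mm over their backs; the gripper's body (76 mm by 85 mm) begins 54 mm behind the grasp point. The pads swing forward as they close: fully open they stand 13 mm farther back than shut.
Start: joints at [-1.172, 0.238, -0.013, 1.319, 0, 1.571], TCP at [203.846, -483.763, 239.276] pointing down, gripper open.
Joint ranges: [-2.66, 2.66], [-1.03, 1.9], [-1.14, 1.46], [-1.82, 2.27], [-1.45, 1.34], [-3.14, 3.14]. Speed limits (rad/s): [2.22, 2.22, 2.79, 3.14, 3.14, 3.14].

## Interface

Orientations are given as a rotation vector (axis times angle).
In Python, from station import bot gives the robot as it stands.
- The arm moves only by the shell command python3 -m pendant 'ROWS' [OPENING] [FORCE]. ROWS is JSON, a list of rows, each a list of 2 entries, a list of its own where there are three numbers: the shift along the tool's x, y, z in units of 40 mm (1.0 is 40 mm), then the turn about the tool's z in units of 5 degrees (1.0 is 5 degrees). In form: [[[tx, ty, tz], yaw], ...]. A call has exactly 5 rows; each row shifts and turns the commanded pose from where the row before left it, along the tool's axes as they then stand; what a row does not reach is not made up. A row lasts 1/10 s, in which the tool goes at most 50 mm and 8.59 degrees, less where a joint would pass 70% of its speed; a pose out of reach is approached as far as the arm can. A call is refused whole if a number of a shift passes 1 or a number of a turn 1, either way. A call with a gripper value outside its range is refused whole. OPENING is the closure in counts, from 0 (fully open) to 255 (shut), set as the call begins (- or left out, the last holds). The fingers move at their own pace and stop on an object; FORCE is the grip in N (left out, the last holds). Time passes only in rows, so rows that do not move let the fingers close, or fill a call up. It gives the time, the measured TCP pose, the force and the opening at its end, in the units of the state.
- bot.observe(): the state, without advancing time (a new reading comes with each control period).
- bot.grab_frame(name): name is "side" or "top" or "wrist"; returns a dict with "img" (400x640x3 uint8, red, green, blue), "depth" (400x640 float32, mm along the optical axis (not along the pixel's ray), 0 where there is no reading), "intrinsics" (3x3 intrinsics, pixels), "R" (3x3) and "t" (3): a world point X has camera coordinates R X + t. Camera axes: x right, y down, z forward; pixel columns grow to the right and rows downward; lengths in mm; the calibration is good to about 2 mm. The wrist camera is an equidistant fisheye: a pixel r from the principal point sees the ray r / f radians off the axis. A picture is of the moment at which its call begins.
- bot.job_done(): hands the job in, once; it reports no verdict.
The state is a dict: "clock": time; "joints": joint angles; "qd": joint speeds; "tau": joint torques, N m; "ee_pos": TCP position; "eef_rot": TCP orientation; "force": force on the tool from outside, world axes, zero at the start; "wrist_torque": the same for the moment, N m; "width": opening from 0.0 (shut) to 1.0 (fully open).
Only numpy, scipy, OpenCV 4.12 (cv2) and the standard library are available. Lean on these libraries where they do the work, as an engineer would, in place of code of your own. Each camera call takes 0.05 s, during which the arm holds its last target.

## Working session

There is one attempt and no reset: what is moved stays moved. The work goes in short steps, Python scripts to look and compute and a shell command to move; the robot and the scene stay as the last step left them, time stands still between calls to the robot, and variables do not carry over. Pictures are saved under pics/ and viewed, and the job is handed in when it is done.

```bash
mkdir -p pics; ls
python3 - <<'E'
from station import bot
import cv2
print(bot.tcp_to_tips); s=bot.observe(); print(s)
for n in ("side","top","wrist"):
    f=bot.grab_frame(n); cv2.imwrite(f"pics/{n}0.png",f["img"][:,:,::-1]); print(n,f["intrinsics"],f["R"],f["t"])
E
```

```text
pics
8.0
{'clock': 0.0, 'joints': array([-1.17199196e+00,  2.38772904e-01, -1.42751397e-02,  1.31918627e+00,
       -3.20256298e-05,  1.57080680e+00]), 'qd': array([ 6.07186971e-04,  9.08553182e-05, -3.36150773e-04, -1.67515415e-05,
        4.77039017e-04,  2.91468164e-04]), 'tau': array([ 1.78914965e-03, -5.38778543e+01,  3.46442950e+01,  1.80237216e-02,
        3.00061697e-05, -3.24128905e-05]), 'ee_pos': array([ 203.6985002 , -483.42748888,  238.67361264]), 'eef_rot': array([-3.07797040e+00, -6.22003307e-01,  4.96524902e-04]), 'force': array([ 0.10887935, -0.42129932,  0.4999457 ]), 'wrist_torque': array([-0.01297253,  0.0502584 , -0.03187853]), 'width': 1.0044274971560465}
side [[501.81216433   0.         317.08955909]
 [  0.         501.81216433 194.45266517]
 [  0.           0.           1.        ]] [[-0.82003037 -0.57227217  0.0074002 ]
 [-0.43109105  0.60911849 -0.66568399]
 [ 0.37644483 -0.54907124 -0.74619707]] [ 397.78004095  389.65560842 1026.23197396]
top [[368.54281615   0.         319.4014686 ]
 [  0.         368.54281615 196.46656143]
 [  0.           0.           1.        ]] [[ 1.94041039e-03 -9.99997952e-01  5.74771015e-04]
 [-9.95312016e-01 -1.98689569e-03 -9.66956226e-02]
 [ 9.66965666e-02 -3.84447306e-04 -9.95313833e-01]] [ -86.91188407  558.06971121 1066.88667644]
wrist [[309.70691629   0.         316.70625173]
 [  0.         309.70691629 199.08606021]
 [  0.           0.           1.        ]] [[ 0.38868004 -0.92137205 -0.00116857]
 [-0.8860749  -0.37413705  0.27366539]
 [-0.25258485 -0.10533284 -0.96182425]] [-523.38734291  -36.42131979  377.91087478]
```

View pics/top0.png

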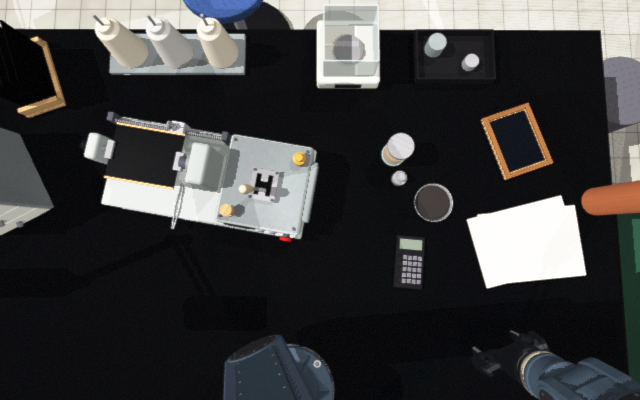

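View pics/side0.png

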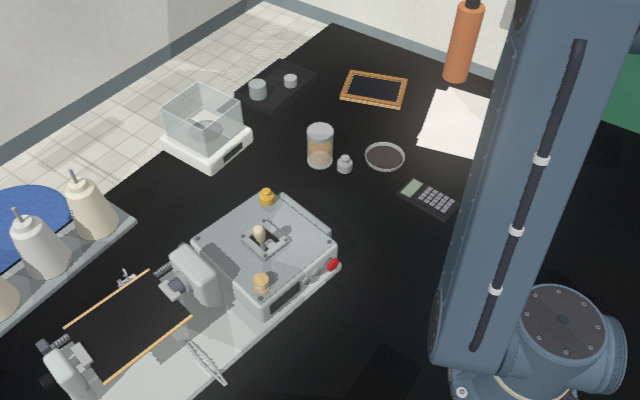

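The top view shows the gate around (265,184), the grip near (243,189), bobbin (226,210), brass weight (300,158). I'll enlarge it.

```bash
cat > h.py <<'E'
import numpy as np, cv2
from station import bot
def back(f,u,v,z=None,d=None):
    K=f["intrinsics"];r=np.array([(u-K[0,2])/K[0,0],(v-K[1,2])/K[1,1],1.]);R=f["R"];t=f["t"]
    C=-R.T@t; w=R.T@r
    if d is not None: return C+w*d
    return C+w*(z-C[2])/w[2]
def proj(f,X):
    c=np.asarray(X)@f["R"].T+f["t"]; K=f["intrinsics"]
    return np.stack([c[...,0]/c[...,2]*K[0,0]+K[0,2],c[...,1]/c[...,2]*K[1,1]+K[1,2]],-1)
def crop(f,u0,v0,u1,v1,s,name):
    i=cv2.resize(f["img"][v0:v1,u0:u1],None,fx=s,fy=s,interpolation=cv2.INTER_CUBIC)[:,:,::-1]
    cv2.imwrite("pics/"+name,i)
E
python3 - <<'E'
from h import *
f=bot.grab_frame("top");crop(f,210,125,330,215,6.5,"topc.png")
g=bot.grab_frame("side");crop(g,180,170,350,300,4.6,"sidec.png")
E
```

```text
(no output)
```

View pics/topc.png

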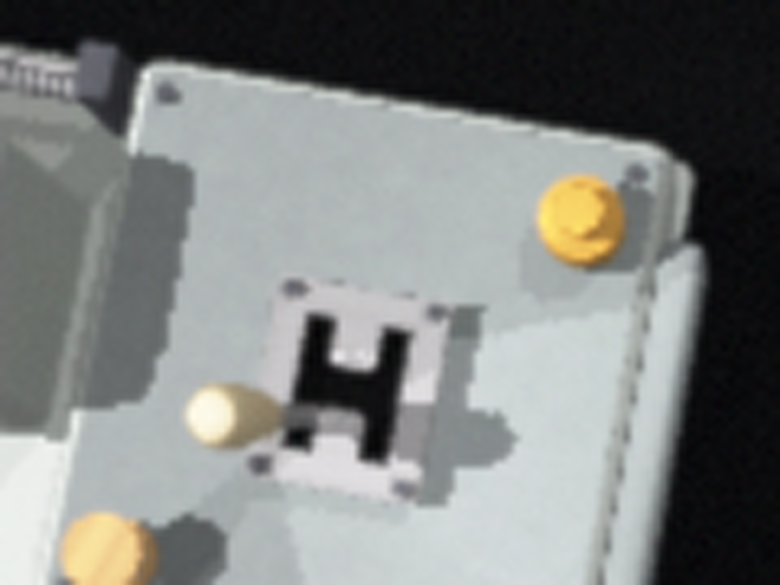

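View pics/sidec.png

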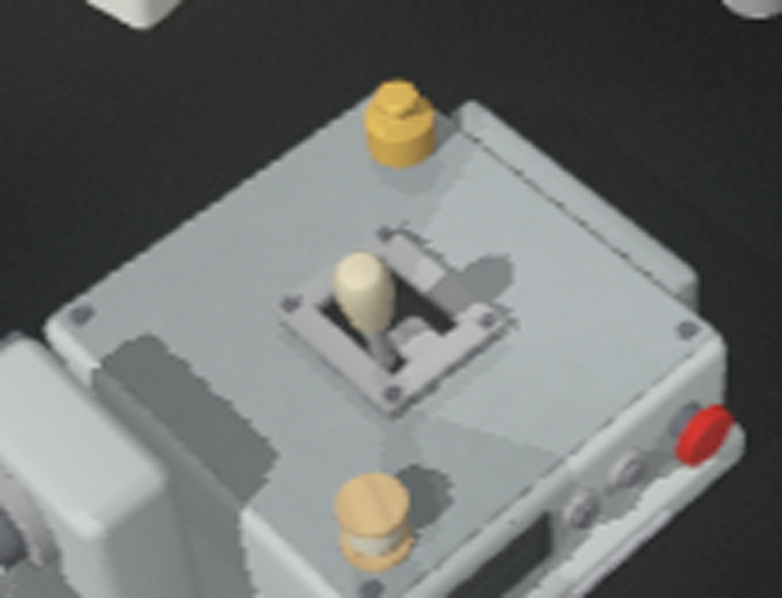

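The crop shows the gate plate with screws at crop (294,288), (437,313), (405,488), (261,463), and the grip top at crop (212,415). Locating the gate, and fitting the yaw and the joints in both cameras.

```bash
cat >> h.py <<'E'
def W(p,th,o): 
    c,s=np.cos(th),np.sin(th); p=np.asarray(p,float); R=np.array([[c,-s,0],[s,c,0],[0,0,1]]); return p@R.T+np.array([o[0],o[1],0])
def grip(c,s,r=166): return np.array([r*np.sin(s),-r*np.cos(s)*np.sin(c),30+r*np.cos(s)*np.cos(c)])
E
python3 - <<'E'
from h import *
f=bot.grab_frame("top");g=bot.grab_frame("side")
cp=lambda p,u0,v0,s:(np.array(p)+.5)/s-.5+np.array([u0,v0])
T=[cp(p,210,125,6.5) for p in[(294,288),(437,313),(405,488),(261,463)]]
S=[cp(p,180,170,4.6) for p in[(291,304),(387,235),(488,320),(393,394)]] # far-left, far-right, near-right, near-left
P=np.array([back(f,*p,z=125) for p in T]);Q=np.array([back(g,*p,z=125) for p in S])
for A in(P,Q):
    m=A.mean(0);print(m.round(1),[np.linalg.norm(A[i]-A[(i+1)%4]).round(1) for i in range(4)])
    d=(A[0]+A[1]-A[2]-A[3]);e=(A[0]+A[3]-A[1]-A[2]);print(np.arctan2(d[1],d[0]),np.arctan2(-e[0],e[1]))
# gearbox corner screws top: far-left(168,93), far-right(637,173)
a=back(f,*cp((168,93),210,125,6.5),z=112);b=back(f,*cp((637,173),210,125,6.5),z=112);e=a-b;print("cover",np.arctan2(-e[0],e[1]),np.linalg.norm(e))
for nm,p,z in (("brass",(580,215),151),("bobbin",(108,555),144)): print(nm,back(f,*cp(p,210,125,6.5),z=z))
for n,k,p in(("grip top ctr",f,cp((212,415),210,125,6.5)),):
    print(back(k,*p,z=215))
print(f["depth"][int(T[0][1]),int(T[0][0])], [back(f,u,v,d=f["depth"][v,u]).round(1) for u,v in((243,189),(244,189),(242,189),(265,184),(226,210),(300,158))])
E
```

```text
[581.8  66.3 125. ] [np.float64(60.9), np.float64(74.5), np.float64(60.9), np.float64(74.7)]
-0.16597690571136697 -0.1713976088018185
[583.   66.5 125. ] [np.float64(61.2), np.float64(73.9), np.float64(60.9), np.float64(74.6)]
-0.17253844153611014 -0.17492725663646788
cover -0.16958810130847166 203.57885915921378
brass [649.72374725 -30.834808   151.        ]
bobbin [510.59708015 160.2138904  144.        ]
[559.49017654 104.30321786 215.        ]
999.4068 [array([558.3, 102.7, 213.1]), array([557.8,  99.3, 217.6]), array([558.3, 105.2, 212.9]), array([583.8,  63.3, 114.2]), array([510.5, 160.8, 143.6]), array([648.7, -34. , 151.5])]
```

Gate is at about (582.4, 66.4), with yaw −0.17. Both cameras agree, and the screw and cover spans are consistent with the given sizes. Lever: shift ≈ −0.15, cross ≈ −0.178. Next I shut the gripper, then turn the tool to line up with the winder (+32.6° about tool z).

```bash
cat >> h.py <<'E'
from scipy.spatial.transform import Rotation as Rn
O=np.array([582.4,66.4]);TH=-0.17
def tow(p): # world->winder
    return W(np.asarray(p,float)-np.array([O[0],O[1],0]),-TH,(0,0))
def st():
    s=bot.observe();R=Rn.from_rotvec(s["eef_rot"]).as_matrix()
    print("t",round(s["clock"],2),"world",s["ee_pos"].round(1),"winder",tow(s["ee_pos"]).round(1),"F",s["force"].round(1),"w",round(s["width"],2))
    print("yawerr deg",np.degrees(np.arctan2(R[1,0],R[0,0])-TH).round(2),"z",R[:,2].round(3))
    return s,R
def need(wp): # winder-frame target -> tool units
    s,R=st();d=W(wp,TH,O)-s["ee_pos"];print("need units",(R.T@d/40).round(3))
E
python3 -m pendant '[[[0,0,0],1],[[0,0,0],1],[[0,0,0],1],[[0,0,0],1],[[0,0,0],1]]' 255 20
python3 -m pendant '[[[0,0,0],1],[[0,0,0],0.5],[[0,0,0],0],[[0,0,0],0],[[0,0,0],0]]'
python3 -c "
from h import *
need((-70,29,235))"
```

```text
clock: 0.85
ee_pos: [203.8, -483.7, 239.2]
eef_rot: [-3.141, 0.065, 0.0]
force: [-0.1, 0.3, -0.3]
width: 0.144
clock: 1.35
ee_pos: [203.8, -483.7, 239.3]
eef_rot: [-3.131, 0.263, 0.0]
force: [0.0, -0.2, 0.6]
width: 0.007
t 1.35 world [ 203.8 -483.7  239.3] winder [-280.  -606.3  239.3] F [ 0.  -0.2  0.6] w 0.01
yawerr deg 0.15 z [-0.  0. -1.]
need units [  5.293 -15.868   0.108]
```

```bash
python3 -m pendant '[[[0.35,-0.9,0],0],[[0.35,-0.9,0],0],[[0.35,-0.9,0],0],[[0.35,-0.9,0],0],[[0.35,-0.9,0],0]]'
python3 -m pendant '[[[0.35,-0.9,0],0],[[0.35,-0.9,0],0],[[0.35,-0.9,0],0],[[0.35,-0.9,0],0],[[0.35,-0.9,0],0]]'
python3 -m pendant '[[[0.3,-0.9,0],0],[[0.3,-0.9,0],0],[[0.3,-0.9,0],0],[[0.3,-0.9,0],0],[[0.3,-0.9,0],0]]'
python3 -c "
from h import *
need((-70,29,235))"
```

```text
clock: 1.85
ee_pos: [303.5, -316.8, 239.4]
eef_rot: [3.13, -0.264, 0.0]
force: [1.3, -0.5, 0.5]
width: 0.004
clock: 2.35
ee_pos: [402.8, -150.9, 239.5]
eef_rot: [3.13, -0.263, 0.001]
force: [-0.3, 0.0, 0.6]
width: -0.001
clock: 2.85
ee_pos: [483.8, -35.0, 240.8]
eef_rot: [-3.095, 0.151, -0.003]
force: [-0.6, -0.4, 0.4]
width: -0.001
t 2.85 world [483.8 -35.  240.8] winder [ -80.  -116.6  240.8] F [-0.6 -0.4  0.4] w -0.0
yawerr deg 4.17 z [ 0.004  0.043 -0.999]
need units [ 0.513 -3.603  0.3  ]
```

```bash
python3 -m pendant '[[[0,0,0],0],[[0,0,0],0],[[0,0,0],0],[[0,0,0],0],[[0,0,0],0]]'
python3 -c "
from h import *
need((-70,29,235));print(bot.observe()['joints'].round(2))
f=bot.grab_frame('side');cv2.imwrite('pics/s1.png',f['img'][:,:,::-1])"
```

```text
clock: 3.35
ee_pos: [482.7, -36.3, 240.8]
eef_rot: [-3.096, 0.155, -0.003]
force: [-0.7, -0.3, 0.4]
width: -0.003
t 3.35 world [482.7 -36.3 240.8] winder [ -80.9 -118.1  240.8] F [-0.7 -0.3  0.4] w -0.0
yawerr deg 4.0 z [ 0.004  0.042 -0.999]
need units [ 0.529 -3.641  0.3  ]
[-0.1   0.17 -0.1   1.3   0.04  3.14]
```

View pics/s1.png

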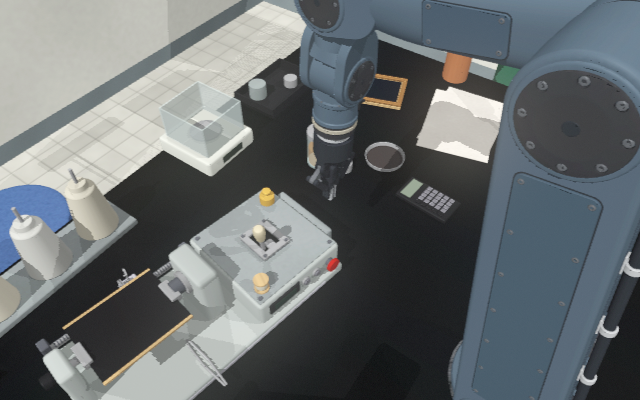

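Joint 6 has hit its 3.14 limit, which caused the yaw and tilt drift. I'll go back a quarter turn instead: tool x along winder +y, tool y along winder +x.

```bash
python3 -m pendant '[[[0,0,0],-1],[[0,0,0],-1],[[0,0,0],-1],[[0,0,0],-1],[[0,0,0],-1]]'
python3 -m pendant '[[[0,0,0],-1],[[0,0,0],-1],[[0,0,0],-1],[[0,0,0],-1],[[0,0,0],-1]]'
python3 -m pendant '[[[0,0,0],-1],[[0,0,0],-1],[[0,0,0],-1],[[0,0,0],-1],[[0,0,0],-1]]'
python3 -m pendant '[[[0,0,0],-1],[[0,0,0],-1],[[0,0,0],-0.2],[[0,0,0],0],[[0,0,0],0]]'
sed -i 's/-TH).round(2)/-TH-np.pi\/2).round(2)/' h.py
python3 -c "
from h import *
need((-70,29,235));print(bot.observe()['joints'].round(2))"
```

```text
clock: 3.9
ee_pos: [482.9, -36.0, 240.8]
eef_rot: [-3.056, -0.525, -0.017]
force: [-0.3, -0.0, 0.8]
width: 0.002
clock: 4.4
ee_pos: [482.9, -36.0, 240.8]
eef_rot: [-2.873, -1.175, -0.03]
force: [-0.5, -0.2, -0.1]
width: -0.002
clock: 4.9
ee_pos: [482.8, -36.0, 240.8]
eef_rot: [-2.554, -1.772, -0.042]
force: [-0.7, -0.0, 0.2]
width: -0.002
clock: 5.4
ee_pos: [483.0, -35.9, 240.7]
eef_rot: [-2.38, -2.004, -0.047]
force: [-0.1, -0.3, -0.4]
width: -0.005
t 5.4 world [483.  -35.9 240.7] winder [ -80.7 -117.6  240.7] F [-0.1 -0.3 -0.4] w -0.0
yawerr deg -0.06 z [ 0.004  0.042 -0.999]
need units [3.657 0.264 0.297]
[-0.1   0.17 -0.1   1.3   0.04  1.64]
```

```bash
python3 -m pendant '[[[0.9,0.06,0.06],0],[[0.9,0.06,0.06],0],[[0.9,0.06,0.06],0],[[0.9,0.06,0.06],0],[[0,0,0],0]]'
python3 -c "
from h import *
need((-70,29,190));print(bot.observe()['joints'].round(2))
f=bot.grab_frame('side');crop(f,150,100,350,300,3,'s2.png')
f=bot.grab_frame('wrist');cv2.imwrite('pics/w2.png',f['img'][:,:,::-1])"
```

```text
clock: 5.9
ee_pos: [517.4, 108.1, 236.8]
eef_rot: [-2.375, -2.008, -0.048]
force: [0.3, 0.3, 0.6]
width: -0.0
t 5.9 world [517.4 108.1 236.8] winder [-71.1  30.2 236.8] F [0.3 0.3 0.6] w -0.0
yawerr deg 0.17 z [ 0.004  0.043 -0.999]
need units [-0.079  0.031  1.167]
[ 0.18  0.24 -0.02  1.3   0.04  1.92]
```

View pics/s2.png

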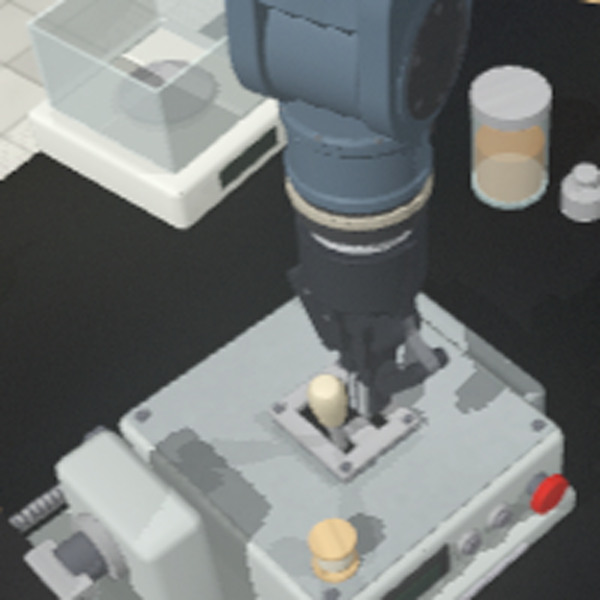

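View pics/w2.png

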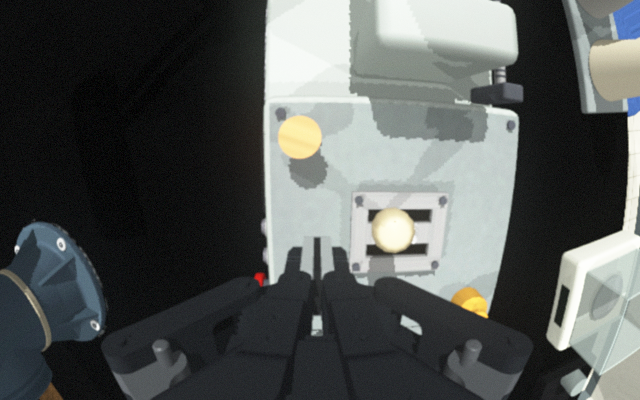

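The wrist view shows the shut fingertips near (318,240) and the grip at (393,230), to the right (winder +x) of them. The linkages spread out wide behind the tips. I'll get the gripper's profile from the wrist depth to see how far up the grip it is clear.

Run:
```python
from h import *
f=bot.grab_frame('wrist');s=bot.observe();R=Rn.from_rotvec(s["eef_rot"]).as_matrix()
K=f["intrinsics"];v,u=np.mgrid[0:400,0:640];dx=(u-K[0,2])/K[0,0];dy=(v-K[1,2])/K[1,1];r=np.hypot(dx,dy)
k=np.where(r>1e-6,np.tan(np.minimum(r,1.5))/np.maximum(r,1e-6),1);d=f["depth"]
C=np.stack([dx*k*d,dy*k*d,d],-1);X=(C-f["t"])@f["R"];P=(X-s["ee_pos"])@R
m=(d>0)&(r<1.3)
g=m&(np.abs(P[...,1])<90)&(P[...,2]<12)&(P[...,2]>-80)&(np.abs(P[...,0])<60)
p=P[g]
for a in range(-80,12,6):
    q=p[(p[:,2]>=a)&(p[:,2]<a+6)]
    if len(q):print(a,len(q),"x",np.percentile(q[:,0],[2,98]).round(0),"y",np.percentile(q[:,1],[2,98]).round(0))
for c in [(393,230),(300,137)]:
    print(tow(X[c[1],c[0]]).round(1))
q=m&(np.abs(tow(X.reshape(-1,3)).reshape(X.shape)[...,0]+25)<30)&(X[...,2]>170)&(P[...,1]>22)
print([tow(X[230,j]).round(0).tolist() for j in range(366,420,6)])
```

```text
-80 6115 x [ 4. 19.] y [-57.  54.]
-74 4510 x [-2. 19.] y [-56.  53.]
-68 4470 x [-5. 19.] y [-50.  48.]
-62 2862 x [-6. 19.] y [-47.  44.]
-56 1973 x [-7. 14.] y [-43.  40.]
-50 3538 x [-7. 14.] y [-37.  35.]
-44 1860 x [-7. 15.] y [-34.  31.]
-38 870 x [-8. 15.] y [-27.  24.]
-32 602 x [-9. 13.] y [-11.   7.]
-26 308 x [ 8. 13.] y [-14.  12.]
-20 408 x [ 8. 13.] y [-14.  12.]
-14 322 x [ 7. 13.] y [-14.  12.]
-8 320 x [ 7. 13.] y [-14.  12.]
-2 229 x [ 7. 13.] y [-13.  11.]
4 17 x [11. 12.] y [-7.  3.]
[-30.8  36.1 215.7]
[-85.6  83.3 142.5]
[[-31.0, 4.0, 124.0], [-40.0, 31.0, 201.0], [-39.0, 35.0, 212.0], [-36.0, 36.0, 215.0], [-32.0, 36.0, 215.0], [-30.0, 37.0, 217.0], [-26.0, 36.0, 216.0], [-22.0, 36.0, 215.0], [-17.0, 34.0, 210.0]]
```

Fingers are straight (±13 mm in y, ±12 mm in x) up to about 40 mm above the tips, so tips at z≈185 clear the grip's top at 217. Descending.

```bash
python3 -m pendant '[[[0,0,0.4],0],[[-0.04,0,0.4],0],[[-0.02,0,0.28],0],[[0,0,0],0],[[0,0,0],0]]'
python3 -c "
from h import *
need((-26,30,193))"
```

```text
clock: 6.55
ee_pos: [516.5, 103.7, 194.2]
eef_rot: [-2.379, -2.005, -0.047]
force: [0.5, 0.3, 0.4]
width: -0.003
t 6.55 world [516.5 103.7 194.2] winder [-71.3  25.6 194.2] F [0.5 0.3 0.4] w -0.0
yawerr deg -0.01 z [ 0.004  0.042 -0.999]
need units [0.11  1.132 0.031]
```

```bash
python3 -m pendant '[[[0.1,0.15,0.03],0],[[0,0.15,0],0],[[0,0.15,0],0],[[0,0.12,0],0],[[0,0.1,0],0]]'
python3 -m pendant '[[[0,0.1,0],0],[[0,0.1,0],0],[[0,0.1,0],0],[[0,0.08,0],0],[[0,0,0],0]]'
python3 -c "
from h import *
need((-26,30,193))
f=bot.grab_frame('side');crop(f,180,150,340,290,4.2,'s3.png')
f=bot.grab_frame('wrist');cv2.imwrite('pics/w3.png',f['img'][:,:,::-1])"
```

```text
clock: 7.05
ee_pos: [543.8, 103.8, 192.8]
eef_rot: [-2.377, -2.006, -0.046]
force: [-2.6, 1.5, 1.8]
width: -0.001
clock: 7.55
ee_pos: [559.0, 101.1, 192.6]
eef_rot: [-2.378, -2.007, -0.047]
force: [-3.1, 0.6, 2.4]
width: -0.003
t 7.55 world [559.  101.1 192.6] winder [-28.9  30.2 192.6] F [-3.1  0.6  2.4] w -0.0
yawerr deg 0.05 z [ 0.004  0.042 -0.999]
need units [-0.004  0.073 -0.01 ]
```

View pics/s3.png

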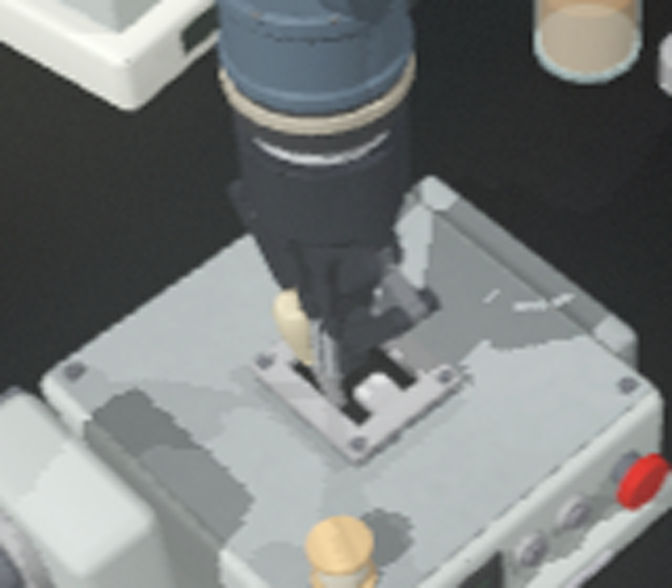

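View pics/w3.png

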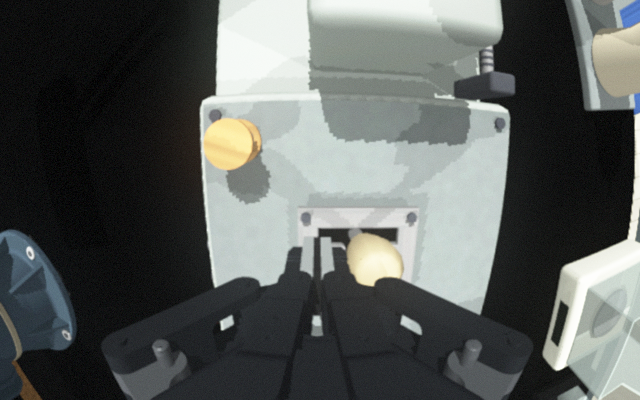

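```bash
cat >> h.py <<'E'
def wcloud():
    f=bot.grab_frame('wrist');K=f["intrinsics"];v,u=np.mgrid[0:400,0:640];dx=(u-K[0,2])/K[0,0];dy=(v-K[1,2])/K[1,1];r=np.hypot(dx,dy)
    k=np.where(r>1e-6,np.tan(np.minimum(r,1.5))/np.maximum(r,1e-6),1);d=f["depth"]
    X=(np.stack([dx*k*d,dy*k*d,d],-1)-f["t"])@f["R"]; return f,tow(X.reshape(-1,3)).reshape(X.shape),d
def cloud(n):
    f=bot.grab_frame(n);K=f["intrinsics"];v,u=np.mgrid[0:400,0:640];d=f["depth"]
    X=(np.stack([(u-K[0,2])/K[0,0]*d,(v-K[1,2])/K[1,1]*d,d],-1)-f["t"])@f["R"]; return f,tow(X.reshape(-1,3)).reshape(X.shape),d
from scipy.optimize import least_squares
def lever(c0=0,s0=0):
    P=[]
    for n in("wrist","side","top"):
        f,X,d=wcloud() if n=="wrist" else cloud(n)
        i=f["img"].astype(float);iv=(i[...,0]-i[...,2]>18)&(i[...,0]>110)
        m=iv&(d>0)&(X[...,2]>165)&(X[...,2]<222)&(np.abs(X[...,0])<60)&(np.abs(X[...,1])<60)
        p=X[m];print(n,len(p),end=" ")
        if len(p): print("x",np.percentile(p[:,0],[2,98]).round(0),"y",np.percentile(p[:,1],[2,98]).round(0),"zmax",p[:,2].max().round(0),end=" ")
        if n!="top":P.append(p)
    P=np.concatenate(P)
    def res(q): # capsule-like: axis seg r 160..178, radius 13
        a=(grip(q[0],q[1],1)-[0,0,30]);w=P-[0,0,30];t=np.clip(w@a,160,178);return np.linalg.norm(w-t[:,None]*a,axis=1)-12.5
    o=least_squares(res,[c0,s0],loss="soft_l1",f_scale=2)
    print("\ncross %.3f shift %.3f rms %.2f"%(o.x[0],o.x[1],np.sqrt(np.mean(o.fun**2))),"grip",grip(*o.x).round(1))
E
python3 -c "
from h import *
lever(-.17,0)"
```

```text
wrist 2196 x [-16.   5.] y [32. 46.] zmax 220.0 side 97 x [-15.   2.] y [33. 45.] zmax 220.0 top 0 
cross -0.195 shift -0.027 rms 1.40 grip [ -4.4  32.2 192.8]
```

Shift ≈ −0.027, just short of neutral. I push 3 mm more, then back off and check.

```bash
python3 -m pendant '[[[0,0.05,0],0],[[0,0.03,0],0],[[0,0,0],0],[[0,-0.3,0],0],[[0,-0.3,0],0]]'
python3 -c "
from h import *
lever(-.17,0)
need((-50,70,193))"
```

```text
clock: 8.3
ee_pos: [537.3, 104.7, 192.5]
eef_rot: [-2.378, -2.006, -0.046]
force: [0.1, 0.1, -0.0]
width: -0.002
wrist 2850 x [-15.   6.] y [28. 46.] zmax 220.0 side 160 x [-14.   6.] y [25. 45.] zmax 221.0 top 42 x [-12.   6.] y [16. 24.] zmax 214.0 
cross -0.191 shift -0.014 rms 1.57 grip [ -2.4  31.5 193. ]
t 8.45 world [537.2 104.9 193.1] winder [-51.1  30.2 193.1] F [-0.4 -0.3 -0.8] w -0.0
yawerr deg 0.09 z [ 0.004  0.042 -0.999]
need units [0.993 0.029 0.044]
```

Lever is in neutral (−0.014, still). Going round to its left side.

```bash
python3 -m pendant '[[[0.5,0,0.02],0],[[0.5,0,0.02],0],[[0,0.4,0],0],[[0,0.4,0],0],[[0,0.45,0],0]]'
python3 -m pendant '[[[-0.1,0,0],0],[[-0.15,0,0],0],[[-0.1,0,0],0],[[-0.1,0,0],0],[[-0.1,0,0],0]]'
python3 -c "
from h import *
lever(-.17,0)
need((0,-4,193))"
```

```text
clock: 8.95
ee_pos: [594.7, 136.0, 192.9]
eef_rot: [-2.377, -2.008, -0.048]
force: [-0.1, -0.2, 0.1]
width: 0.001
clock: 9.45
ee_pos: [590.1, 114.0, 192.4]
eef_rot: [-2.378, -2.007, -0.048]
force: [0.9, 2.4, 2.8]
width: -0.004
wrist 187 x [-4.  1.] y [25. 33.] zmax 221.0 side 40 x [-13.  -4.] y [14. 30.] zmax 196.0 top 97 x [-14.   8.] y [ 7. 28.] zmax 221.0 
cross -0.143 shift -0.006 rms 1.41 grip [ -0.9  23.7 194.3]
t 9.6 world [590.  113.7 191.9] winder [ -0.5  47.9 191.9] F [ 0.1 -0.2  0.6] w -0.0
yawerr deg 0.03 z [ 0.004  0.042 -0.999]
need units [-1.295  0.011 -0.081]
```

```bash
python3 -m pendant '[[[-0.12,0,0],0],[[-0.12,0,0],0],[[-0.12,0,0],0],[[-0.12,0,0],0],[[-0.12,0,0],0]]'
python3 -c "
from h import *
lever(-.0,0)
need((0,-4,193))"
```

```text
clock: 10.1
ee_pos: [586.2, 89.9, 190.7]
eef_rot: [-2.378, -2.006, -0.047]
force: [-0.1, 2.2, 1.3]
width: -0.003
wrist 189 x [-3.  1.] y [ 2. 10.] zmax 222.0 side 38 x [-14.  -4.] y [-3. 15.] zmax 196.0 top 63 x [-14.   9.] y [-15.   2.] zmax 222.0 
cross -0.011 shift -0.003 rms 1.52 grip [ -0.6   1.7 196. ]
t 10.25 world [586.1  89.7 190.5] winder [ -0.3  23.6 190.5] F [-0.2  1.4  0.5] w -0.0
yawerr deg 0.01 z [ 0.003  0.042 -0.999]
need units [-0.687  0.008 -0.09 ]
```

```bash
python3 -m pendant '[[[-0.12,0,-0.02],0],[[-0.12,0,-0.02],0],[[-0.12,0,-0.02],0],[[-0.12,0,-0.01],0],[[-0.12,0,0],0]]'
python3 -c "
from h import *
lever(.13,0)
need((0,-4,191))"
```

```text
clock: 10.75
ee_pos: [582.2, 66.3, 192.6]
eef_rot: [-2.378, -2.007, -0.047]
force: [0.4, 2.7, -1.5]
width: -0.002
wrist 191 x [-4.  1.] y [-25. -16.] zmax 220.0 side 49 x [-14.  -0.] y [-28. -14.] zmax 219.0 top 61 x [-14.   8.] y [-41. -23.] zmax 221.0 
cross 0.140 shift -0.003 rms 1.51 grip [ -0.6 -23.1 194.4]
t 10.9 world [582.2  66.1 192.6] winder [-1.000e-01 -4.000e-01  1.926e+02] F [-0.3  0.  -0.3] w -0.0
yawerr deg 0.02 z [ 0.004  0.042 -0.999]
need units [-0.092  0.003  0.037]
```

```bash
python3 -m pendant '[[[-0.05,0,0],0],[[-0.04,0,0],0],[[-0.03,0,0],0],[[0,0,0],0],[[0,0,0],0]]'
python3 -c "
from h import *
lever(.15,0)
need((0,-4,191))"
```

```text
clock: 11.4
ee_pos: [581.5, 62.1, 192.3]
eef_rot: [-2.378, -2.007, -0.047]
force: [0.3, 2.5, -0.5]
width: -0.003
wrist 189 x [-4.  1.] y [-29. -21.] zmax 219.0 side 49 x [-14.  -2.] y [-31. -15.] zmax 220.0 top 57 x [-15.   8.] y [-45. -27.] zmax 220.0 
cross 0.167 shift -0.005 rms 1.42 grip [ -0.8 -27.5 193.7]
t 11.55 world [581.5  62.1 192.3] winder [-1.000e-01 -4.400e+00  1.923e+02] F [ 1.   2.5 -1. ] w -0.0
yawerr deg 0.06 z [ 0.004  0.042 -0.999]
need units [0.009 0.003 0.034]
```

```bash
python3 -m pendant '[[[-0.03,0,0],0],[[0,0,0],0],[[0,0,0],0],[[0.3,0,0],0],[[0.3,0,0],0]]'
python3 -c "
from h import *
lever(.15,0)
need((-50,30,193))"
```

```text
clock: 12.05
ee_pos: [585.4, 84.6, 193.4]
eef_rot: [-2.379, -2.006, -0.046]
force: [-1.0, -0.9, 0.8]
width: -0.003
wrist 176 x [-3.  1.] y [-19. -16.] zmax 205.0 side 104 x [-14.   6.] y [-40. -16.] zmax 221.0 top 87 x [-14.   9.] y [-45. -24.] zmax 220.0 
cross 0.177 shift -0.010 rms 1.54 grip [ -1.7 -29.2 193.4]
t 12.2 world [585.4  85.3 193.3] winder [ -0.2  19.1 193.3] F [ 0.5 -0.5 -0.1] w -0.0
yawerr deg 0.13 z [ 0.004  0.042 -0.999]
need units [ 0.275 -1.243  0.022]
```

Cross 0.177, shift −0.01: in the right lane, neutral. Moving round to the near side of the grip.

```bash
python3 -m pendant '[[[0,-0.6,0],0],[[0,-0.65,0],0],[[-0.6,0,-0.02],0],[[-0.6,0,-0.02],0],[[0,0,0],0]]'
python3 -c "
from h import *
lever(.17,0)
need((-26,-30,193))"
```

```text
clock: 12.7
ee_pos: [527.2, 43.6, 193.3]
eef_rot: [-2.38, -2.005, -0.046]
force: [0.3, 1.0, -0.6]
width: -0.0
wrist 3052 x [-15.   6.] y [-36. -16.] zmax 220.0 side 168 x [-15.   5.] y [-32. -17.] zmax 222.0 top 0 
cross 0.174 shift -0.013 rms 1.81 grip [ -2.2 -28.8 193.5]
t 12.85 world [528.1  45.6 193.2] winder [-50.  -29.7 193.2] F [-0.3  0.7  0.4] w -0.0
yawerr deg 0.03 z [ 0.004  0.042 -0.999]
need units [-0.008  0.599  0.002]
```

```bash
python3 -m pendant '[[[0,0.2,0],0],[[0,0.2,0],0],[[0,0.15,0],0],[[0,0.12,0],0],[[0,0.12,0],0]]'
python3 -c "
from h import *
lever(.17,0.05)
need((14,-30,193))"
```

```text
clock: 13.35
ee_pos: [559.2, 40.4, 192.8]
eef_rot: [-2.377, -2.006, -0.046]
force: [-2.0, 1.6, 3.0]
width: 0.003
wrist 2402 x [-6. 15.] y [-28. -16.] zmax 219.0 side 113 x [-3. 14.] y [-28. -16.] zmax 220.0 top 0 
cross 0.175 shift 0.028 rms 2.02 grip [  4.7 -28.8 193.4]
t 13.5 world [559.2  40.3 192.7] winder [-18.5 -29.7 192.7] F [-1.6  0.7  0.9] w 0.0
yawerr deg 0.06 z [ 0.003  0.042 -0.999]
need units [-0.009  0.811 -0.01 ]
```

```bash
python3 -m pendant '[[[0,0.12,0],0],[[0,0.12,0],0],[[0,0.12,0],0],[[0,0.12,0],0],[[0,0.12,0],0]]'
python3 -c "
from h import *
lever(.17,0.15)
need((14,-30,193))"
```

```text
clock: 14.0
ee_pos: [583.0, 35.9, 192.6]
eef_rot: [-2.378, -2.006, -0.046]
force: [-2.8, 1.7, -1.4]
width: -0.0
wrist 2616 x [16. 40.] y [-29. -16.] zmax 217.0 side 117 x [17. 39.] y [-29. -16.] zmax 216.0 top 0 
cross 0.174 shift 0.170 rms 1.96 grip [ 28.  -28.4 191.1]
t 14.15 world [583.1  35.9 192.6] winder [  5.8 -29.9 192.6] F [-2.6  1.4 -0.7] w -0.0
yawerr deg 0.04 z [ 0.004  0.042 -0.999]
need units [-0.002  0.204 -0.01 ]
```

```bash
python3 -m pendant '[[[0,0.07,0],0],[[0,0.07,0],0],[[0,0.05,0],0],[[0,0.04,0],0],[[0,0,0],0]]'
python3 -c "
from h import *
lever(.17,0.2)
need((18,-30,193))"
```

```text
clock: 14.65
ee_pos: [592.1, 34.5, 192.8]
eef_rot: [-2.378, -2.007, -0.047]
force: [-2.7, -0.3, -0.9]
width: 0.003
wrist 2693 x [24. 49.] y [-30. -15.] zmax 216.0 side 126 x [24. 48.] y [-29. -16.] zmax 215.0 top 0 
cross 0.175 shift 0.224 rms 1.90 grip [ 36.9 -28.1 189.4]
t 14.8 world [591.9  34.6 192.9] winder [ 14.7 -29.8 192.9] F [-2.5  0.7 -0.9] w 0.0
yawerr deg 0.06 z [ 0.004  0.042 -0.999]
need units [-0.006  0.082 -0.004]
```

Shift ≈ 0.224, and the force still shows sliding friction only. I continue in small steps until the stop shows up in the force.

```bash
python3 -m pendant '[[[0,0.04,0],0],[[0,0.04,0],0],[[0,0.02,0],0],[[0,0,0],0],[[0,0,0],0]]'
python3 -c "
from h import *
lever(.17,0.2)
st()"
python3 -m pendant '[[[0,0.03,0],0],[[0,0,0],0],[[0,0,0],0],[[0,0,0],0],[[0,0,0],0]]'
python3 -c "
from h import *
st()"
```

```text
clock: 15.3
ee_pos: [595.6, 34.0, 192.7]
eef_rot: [-2.378, -2.006, -0.046]
force: [-4.4, 0.7, -0.9]
width: -0.002
wrist 2683 x [26. 52.] y [-30. -15.] zmax 216.0 side 122 x [27. 50.] y [-29. -16.] zmax 214.0 top 0 
cross 0.175 shift 0.239 rms 1.91 grip [ 39.3 -28.  188.8]
t 15.45 world [595.6  34.  192.7] winder [ 18.5 -29.7 192.7] F [-3.8  0.9 -1.5] w 0.0
yawerr deg 0.06 z [ 0.003  0.042 -0.999]
clock: 15.95
ee_pos: [596.5, 33.8, 192.6]
eef_rot: [-2.377, -2.006, -0.046]
force: [-5.1, 1.3, -1.0]
width: 0.002
t 15.95 world [596.5  33.8 192.6] winder [ 19.5 -29.8 192.6] F [-5.1  1.3 -1. ] w 0.0
yawerr deg 0.06 z [ 0.003  0.042 -0.999]
```

```bash
python3 -m pendant '[[[0,0.03,0],0],[[0,0.02,0],0],[[0,0,0],0],[[0,0,0],0],[[0,0,0],0]]'
python3 -c "
from h import *
lever(.17,0.2)
st()"
```

```text
clock: 16.45
ee_pos: [597.9, 33.6, 192.4]
eef_rot: [-2.376, -2.006, -0.044]
force: [-8.0, 1.5, -1.1]
width: 0.005
wrist 2581 x [27. 52.] y [-30. -15.] zmax 215.0 side 111 x [25. 51.] y [-26. -16.] zmax 215.0 top 0 
cross 0.174 shift 0.240 rms 1.93 grip [ 39.4 -28.  188.8]
t 16.6 world [597.9  33.6 192.4] winder [ 20.8 -29.7 192.4] F [-7.8  1.9 -2.1] w 0.0
yawerr deg 0.06 z [ 0.001  0.043 -0.999]
```

At the stop: force has risen to 8 N and the lever no longer moves. Backing straight off and then up.

```bash
python3 -m pendant '[[[0,-0.1,0],0],[[0,-0.4,0],0],[[0,-0.6,0],0],[[0,-0.6,0],0],[[0,0,0],0]]'
python3 -m pendant '[[[0,0,-0.6],0],[[0,0,-0.6],0],[[0,-0.5,-0.4],0],[[0,-0.5,0],0],[[0,0,0],0]]'
python3 -m pendant '[[[0,0,0],0],[[0,0,0],0],[[0,0,0],0],[[0,0,0],0],[[0,0,0],0]]'
python3 -c "
from h import *
lever(.17,0.2)
st()
f=bot.grab_frame('side');crop(f,180,130,360,300,3.5,'s9.png')
f=bot.grab_frame('top');cv2.imwrite('pics/t9.png',f['img'][:,:,::-1])"
```

```text
clock: 17.1
ee_pos: [530.6, 45.0, 194.0]
eef_rot: [-2.378, -2.008, -0.048]
force: [0.2, -0.1, -0.0]
width: 0.002
clock: 17.6
ee_pos: [492.2, 48.9, 258.5]
eef_rot: [-2.379, -2.008, -0.05]
force: [-0.0, -0.0, -0.7]
width: -0.004
clock: 18.1
ee_pos: [492.5, 48.8, 256.8]
eef_rot: [-2.378, -2.006, -0.046]
force: [0.2, 0.5, 0.7]
width: -0.001
wrist 1461 x [25. 50.] y [-40. -16.] zmax 214.0 side 226 x [26. 50.] y [-40. -16.] zmax 215.0 top 107 x [26. 52.] y [-43. -18.] zmax 216.0 
cross 0.177 shift 0.238 rms 2.04 grip [ 39.1 -28.3 188.8]
t 18.25 world [492.3  48.8 257. ] winder [-85.8 -32.6 257. ] F [0.3 0.2 0.3] w -0.0
yawerr deg 0.05 z [ 0.003  0.042 -0.999]
```

View pics/s9.png

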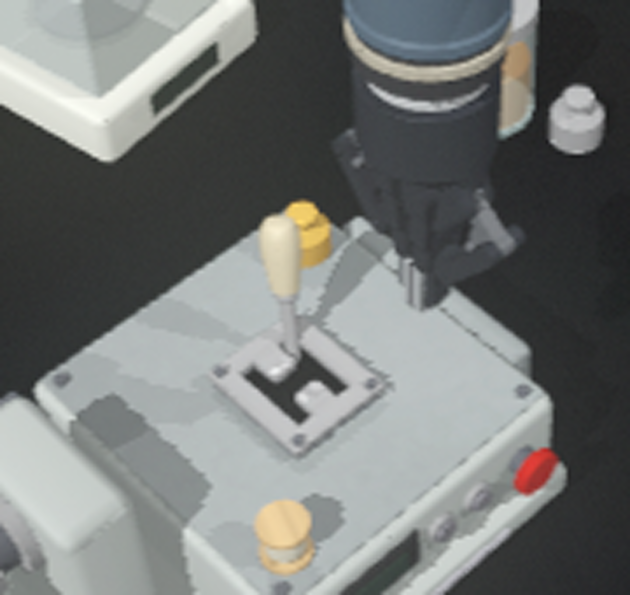

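View pics/t9.png

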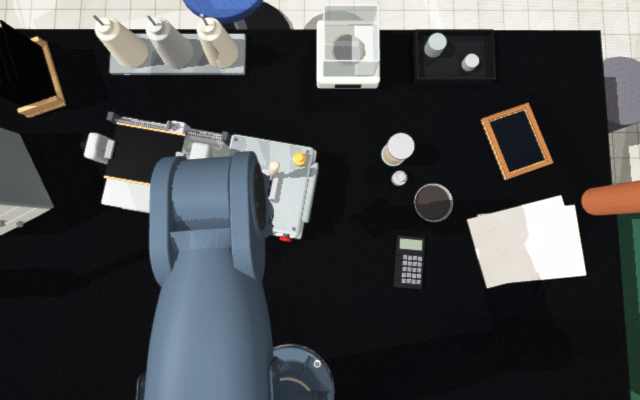

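The side crop shows the lever in the far-right slot, with its shaft at about (290,345). The bobbin (285,530) and brass weight (305,232) are where they started. In the top view the jar (398,149), steel weight (399,178), dish (433,202) and calculator (410,262) have not moved. The gripper is clear, so I'm handing in.

```bash
python3 -c "
from h import *
print(bot.observe()['qd'].round(3)); print(bot.job_done())"
```

```text
[ 0.001 -0.001  0.     0.001  0.001 -0.001]
the job is handed in; nothing more can be done
None
```

I pushed the lever with shut fingers from the near-left slot into neutral, across to the right-hand lane, and home into the far-right slot. Then I backed the gripper off and handed the job in at about 18.3 s.

- **Lever:** my last camera fit put cross at about 0.177 rad and shift at about 0.238 rad. That is just under the 0.245 stop, within the fit's error of roughly 0.01 rad. On the last push the force rose from about 3 N to 8 N while the lever stopped moving, which suggests it is fully home. It stayed there after I backed off.
- **Robot:** the gripper was well clear of everything and the measured outside force was close to zero.
- **Bystanders:** by eye, the brass weight, bobbin, jar, steel weight, dish and calculator had not moved. The tweezers were hidden behind the arm in the last top view. I did not check them again, but the arm never went near them.
- **Problem on the way:** the last joint reached the end of its range during the approach, which tilted the tool by about 2.4°. I turned the gripper back a quarter turn and worked with that tilt, and it caused no trouble. I don't know whether touching that limit counts against the run.

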